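# Clear the carving bench: stack the blocks by size, stand the mallet away last

### The arm

A 7-joint arm with a two-finger parallel gripper is mounted at the origin on the work surface. World frame = base frame: x ahead of the robot, y to its left, z up, the work surface at z = 0. Lengths are in m, angles in degrees, forces in N, time in s.
With the tool pointing down it reaches from about 0.4 to 0.9 m from the base axis. Payload 5.5 kg.
Tool frame: the origin (TCP) lies midway between the tips of the shut fingers; the grasp point (between the pads) lies 19 mm behind it (manip.hold_point_z is the distance from the TCP to the grasp point, in m); z points along the fingers, y is the line along which they close (so a half turn about z gives the same grasp; the last joint's range is limited). The gripper opens to 85 mm and grips with 20 to 120 N. Pads are 22 mm wide; open, the fingers measure 114 mm over their backs; the gripper's body (76 mm by 85 mm) begins 54 mm behind the grasp point. The pads swing forward as they close: fully open they stand 13 mm farther back than shut.
Start: joints at [88.935, 28.699, -24.465, 88.831, 12.651, 65.22, -12.049], TCP at [0.181, -0.624, 0.231] pointing down, gripper open.
Joint ranges: [-164.97, 164.97], [-17.58, 116.51], [-87.97, 89.64], [11.32, 138.91], [-80.73, 260.73], [10.89, 115.49], [-147.41, 147.41]. Speed limits (degrees/s): [147.25, 147.25, 180, 180, 180, 180, 180].

### API

Orientations are given as [roll, pitch, yaw] about the fixed x, y, z axes, in that order (R = Rz(yaw) Ry(pitch) Rx(roll)).
In Python, from plant import status, cams, manip gives the robot as it stands. The module is installed in compiled form; this text tells all that it offers.
- The arm moves only by the tool jog_arm, never from a script. Its argument "series" is one flat list of numbers, 5 for each row, row after row: the shift along the world's x, y, z in units of 40 mm (1.0 is 40 mm), then the turn about the world's z in units of 45 degrees (1.0 is 45 degrees), then the opening, from -1 (shut) to 1 (fully open). A call has 1 to 10 rows; each row shifts and turns the commanded pose from where the row before left it; what a row does not reach is not made up. A row lasts 1/12 s, in which the tool goes at most 41.7 mm and 7.16 degrees, less where a joint would pass 70% of its speed; a pose out of reach is approached as far as the arm can. A call with a number of a shift or a turn outside -1 to 1 is refused whole. A call with a gripper value outside its range is refused whole. The fingers move at their own pace and stop on an object; "newtons" is the grip in N (left out, the last holds). Time passes only in rows, so rows that do not move let the fingers close. It gives the time, the measured TCP pose, the force, the opening and the grip force at its end, in the units of the state.
- status.state(): the state, without advancing time (a new reading comes with each control period).
- cams.camera(name): name is "side" or "top" or "wrist"; returns the picture (400x640x3 uint8, red, green, blue); there is no depth.
- cams.camera_params(name): a dict with "mtx" (3x3 intrinsics, pixels), "dist_coeffs" ([k1, k2, p1, p2, k3] as OpenCV has them; the pictures are not rectified), "world_to_cam" (4x4, takes a point from world to camera coordinates). Camera axes: x right, y down, z forward; pixel columns grow to the right and rows downward; lengths in m; the calibration is good to about 2 mm. A picture is of the moment at which its call begins: read the wrist's pose just before it. camera_params takes no time and is no camera call; for the wrist camera it gives the pose at the moment of the call.
- manip.sign_off(): hands the job in; it is judged then, once.
The state is a dict: "time": time; "joint_pos": joint angles; "qvel": joint speeds; "tau": joint torques, N m; "tool_pos": TCP position; "eef_rot": TCP orientation; "wrist_force": force on the tool from outside, world axes, zero at the start; "moment": the same for the moment, N m; "gripper_width": opening from 0.0 (shut) to 1.0 (fully open); "gripper_force": force on a finger pad.
Only numpy, scipy, OpenCV 4.12 (cv2) and the standard library are available. Lean on these libraries where they do the work, as an engineer would, in place of code of your own. Each camera call takes 0.05 s, during which the arm holds its last target. There are 200 camera calls.

### The job

Clear away the carving set: lay the large carved block flat between the end cleats of the stacking board, then the medium block on it, then the small block on top, each centred on the one below with its long side along the board's long side. Only when the stack is finished, stand the tall mallet head-down in the round wooden dish, without ever tipping it over. Leave the glass ink jar standing where it is.

Things in the scene. Friction and masses are not known exactly. Their poses are not given: they have to be found in the camera images.
- large_block: Largest of three pale wooden carved blocks, lying flat, carved motif up: 60 mm (its x) by 120 mm (its y, long side), 26 mm high, about 0.13 kg. Origin at the centre of its underside, z up.
- medium_block: Middle-sized pale carved block, lying flat: 52 mm (x) by 96 mm (y, long side), 24 mm high, about 0.08 kg. Origin at the centre of its underside, z up.
- small_block: Smallest pale carved block, lying flat: 42 mm (x) by 74 mm (y, long side), 22 mm high, about 0.05 kg. Origin at the centre of its underside, z up.
- mallet: Round carver's mallet standing on its head, 170 mm tall in all, about 0.4 kg: the head is round, 68 mm across at its foot, 72 mm at most and 85 mm high; from there a round pale handle 26 mm across stands straight up to 170 mm. Origin at the centre of its underside (the head's flat end), z up along the handle; its yaw does not matter.
- stack_board: Flat wooden stacking board, fixed: 100 mm (x) by 180 mm (y, long side), its top face 10 mm above the table. A cleat 13 mm wide runs along each short end and rises 8 mm above that face, leaving 154 mm between the cleats; the long sides are open. Origin at the centre of its underside, z up.
- mallet_dish: Shallow round wooden dish, fixed: 106 mm across outside and 14 mm high, its flat inner floor about 90 mm across and 6 mm above the table. Origin at the centre of its underside, z up.
- ink_jar: Small squat glass jar with a black lid, 42 mm across and 55 mm high, standing near the middle of the work area; it stays where it is. Origin at the centre of its underside, z up.

How it is judged:
By the outcome, as a careful person would: the job done as asked, in the order asked, and still so for the second after the job is handed in, with the robot touching nothing.
It also fails if it takes over 120 s, if anything falls off the work surface, if the arm or the gripper's body presses on something with over 40 N, if the wrist force passes 120 N, or if a joint passes its speed limit or range.

## Working session

There is one attempt and no reset: what is moved stays moved. The work goes in short steps, Python scripts to look and compute and a tool call to move; the robot and the scene stay as the last step left them, time stands still between calls to the robot, and variables do not carry over. Pictures are saved under pics/ and viewed, at most 16 in all, crops included, and the job is handed in when it is done.

Besides the shell and the picture viewer there is one more tool, called after ">>>" as name(argument=value, ...), one argument or row to a line, values as JSON. jog_arm: Moves the arm, as the interface text tells. Its arguments: {"type":"object","properties":{"series":{"type":"array","items":{"type":"number"}},"newtons":{"type":"number"}},"required":["series"]}

```bash
mkdir -p pics; cat > h.py <<'E'
import numpy as np, cv2
from plant import status, cams, manip
def snap(n,f):
    im=cams.camera(n); cv2.imwrite(f'pics/{f}.png',im[:,:,::-1]); return im
def ray(n,pts,z,P=None):
    P=P or cams.camera_params(n)
    u=cv2.undistortPoints(np.array(pts,float).reshape(-1,1,2),np.array(P['mtx']),np.array(P['dist_coeffs']))[:,0]
    T=np.array(P['world_to_cam']);R=T[:3,:3];c=-R.T@T[:3,3]
    d=np.c_[u,np.ones(len(u))]@R
    return c+d*((z-c[2])/d[:,2])[:,None]
E
python3 - <<'E'
from h import *
s=status.state();print(s['time'],s['tool_pos'],s['eef_rot'],s['gripper_width'],manip.hold_point_z)
snap('top','top0');snap('side','side0')
for n in('top','side'):
    T=np.array(cams.camera_params(n)['world_to_cam']);print(n,-T[:3,:3].T@T[:3,3],T[2,:3])
E
```

```text
0.0 [ 0.18047569 -0.6237187   0.23026863] [-1.79887720e+02 -4.58056277e-03  1.61446941e+01] 0.9967676211475642 0.0187
top [0.34796998 0.09907983 0.97745377] [ 0.19996993  0.00126159 -0.97980122]
side [ 0.31250089 -0.52375503  0.8554692 ] [ 0.21705588  0.59513804 -0.77375542]
```

View pics/top0.png

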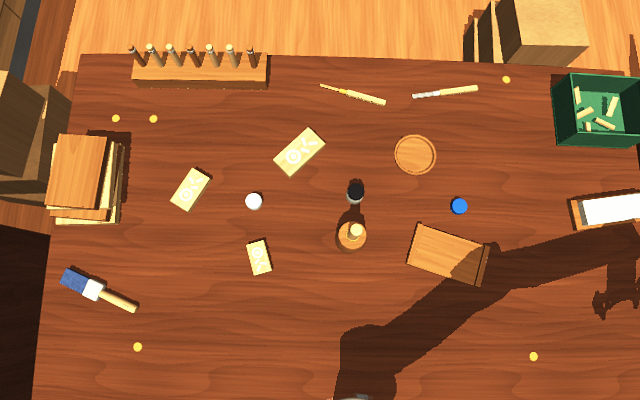

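View pics/side0.png

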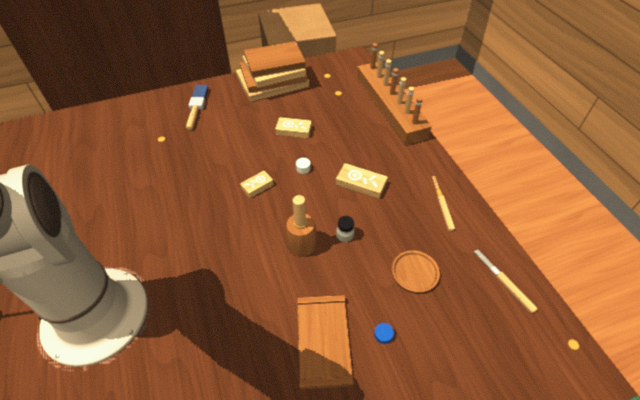

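The top view shows the large block at about (300,152), medium (190,190), small (259,257), board (447,254), dish (415,154), jar (355,192) and mallet (351,235). The side view agrees.

```bash
cat > m.py <<'E'
from h import *
def blocks(im,n,zs,P=None,hints=None,lo=(18,40,150),hi=(40,255,255),kmin=150):
    hsv=cv2.cvtColor(im,cv2.COLOR_RGB2HSV);m=cv2.inRange(hsv,lo,hi)
    m=cv2.morphologyEx(m,cv2.MORPH_CLOSE,np.ones((7,7)))
    return m,[c for c in cv2.findContours(m,cv2.RETR_EXTERNAL,cv2.CHAIN_APPROX_NONE)[0] if cv2.contourArea(c)>kmin]
def rect(c,n,z,P=None):
    w=ray(n,c[:,0],z,P)[:,:2]; (x,y),(a,b),t=cv2.minAreaRect((w*1000).astype(np.float32))
    if a>b: t+=90   # t: direction of short side? -> return long-side angle
    L=(t+90)%180
    return round(x),round(y),round(min(a,b)),round(max(a,b)),round(L,1)
E
python3 - <<'E'
from m import *
im=cv2.imread('pics/top0.png')[:,:,::-1].copy()
m,cs=blocks(im,'top',0)
for c in cs:
    x,y,w,h=cv2.boundingRect(c)
    if 150<x<400 and 100<y<300: print((x,y,w,h),rect(c,'top',.024))
hsv=cv2.cvtColor(im,cv2.COLOR_RGB2HSV)
for p in [(447,240),(430,270),(415,154),(300,220),(300,140),(190,180),(351,245),(478,262)]: print(p,hsv[p[1],p[0]])
print('dish',ray('top',[(394.5,155),(436,155),(415,135),(415,175)],.012)[:,:2].round(3).tolist())
print('board',ray('top',[(419,222),(489,244),(478,287),(406,264)],.014)[:,:2].round(3).tolist())
print('mallet top',ray('top',[(357,230)],.17).round(3),'jar lid',ray('top',[(356,191)],.055).round(3))
s=cv2.resize(im[120:300,380:500],None,fx=5,fy=5,interpolation=cv2.INTER_CUBIC)[:, :]
s=cv2.resize(im[130:300,330:500],(600,600),interpolation=cv2.INTER_CUBIC)
cv2.imwrite('pics/c1.png',s[:,:,::-1])
E
```

```text
(246, 240, 26, 35) (413, 225, 43, 74, 17.2)
(340, 224, 26, 18) (476, 9, 40, 59, 98.7)
(170, 168, 40, 44) (570, 399, 54, 97, 151.0)
(273, 127, 52, 50) (672, 140, 62, 121, 135.9)
(447, 240) [ 16 172 244]
(430, 270) [ 17 170 248]
(415, 154) [ 15 175 241]
(300, 220) [ 10 182 170]
(300, 140) [ 29  75 254]
(190, 180) [ 30   6 254]
(351, 245) [ 15 174 241]
(478, 262) [ 13 183 148]
dish [[0.673, -0.095], [0.677, -0.199], [0.727, -0.148], [0.624, -0.145]]
board [[0.507, -0.152], [0.458, -0.32], [0.357, -0.288], [0.407, -0.119]]
mallet top [[0.462 0.013 0.17 ]] jar lid [[0.569 0.004 0.055]]
```

View pics/c1.png

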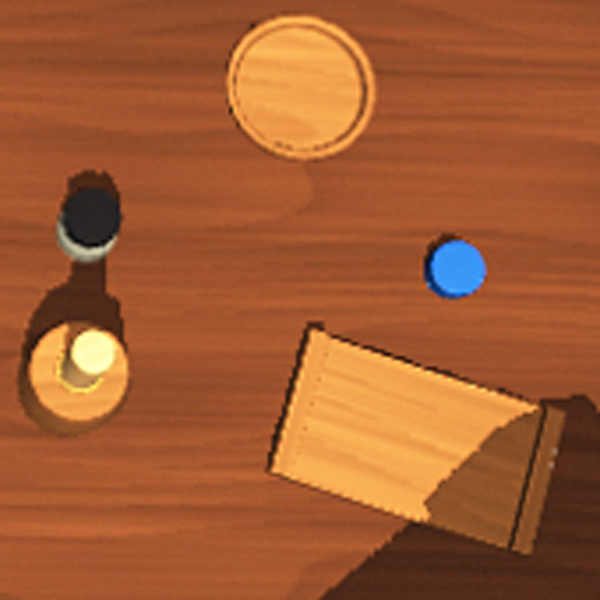

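The crop confirms board corners near (419,223), (489,246), (480,287) and (406,263), plus a round dish with its centre at (415,155). The route to the large block passes over the board, so I'll look from there.

>>> jog_arm(
  series=[0.5, 0.8, 0, 0.11, 1, 0.5, 0.8, 0, 0.11, 1, 0.5, 0.8, 0, 0.11, 1, 0.5, 0.8, 0, 0.11, 1, 0.5, 0.8, 0, 0.11, 1, 0.5, 0.8, 0, 0.11, 1, 0.5, 0.8, 0, 0.11, 1, 0.5, 0.8, 0, 0.11, 1, 0.5, 0.8, 0, 0.11, 1, 0.5, 0.8, 0, 0.11, 1],
  newtons=40,
)

```text
time: 0.93
tool_pos: [0.3811, -0.3026, 0.2312]
eef_rot: [-180.0, 0.0, 65.9]
wrist_force: [0.8, -0.4, -0.1]
gripper_width: 0.995
gripper_force: 0.0
```

```bash
python3 - <<'E'
from h import *
print(status.state()['joint_pos'])
snap('wrist','w1');P=cams.camera_params('wrist')
import pickle;pickle.dump(P,open('w1.pkl','wb'))
print(ray('wrist',[(320,200)],.014))
E
```

```text
[ 74.26273157  14.55946228 -44.63854984 111.24643517  11.93310396
  58.85957873   0.1974773 ]
[[ 0.37695019 -0.32233005  0.014     ]]
```

View pics/w1.png

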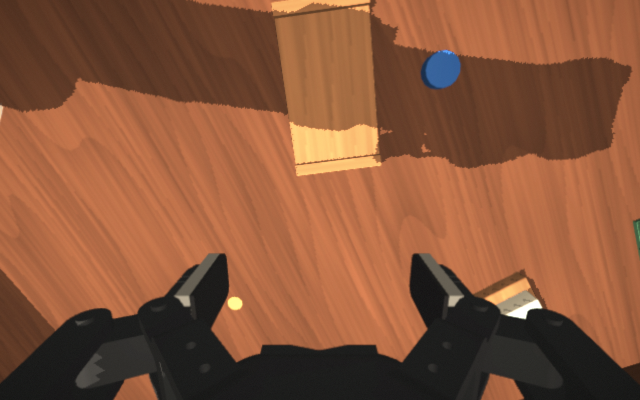

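The wrist view shows the board, its near edge at (297,175) to (381,165) and far edge near (275,14) to (370,4).

```bash
python3 - <<'E'
from h import *
import pickle;P=pickle.load(open('w1.pkl','rb'))
T=np.array(P['world_to_cam']);print(-T[:3,:3].T@T[:3,3],T[2,:3])
n=ray('w',[(297,175),(381,165),(296,163),(380,155)],.018,P)[:,:2]
f=ray('w',[(276,16),(371,5)],.018,P)[:,:2]
print(n.round(3).tolist(),f.round(3).tolist())
e=ray('w',[(294,145),(378,120),(279,30),(372,30)],.010,P)[:,:2];print(e.round(3).tolist())
E
```

```text
[ 0.41315861 -0.23204367  0.37499061] [-0.10514604 -0.25017453 -0.96247442]
[[0.364, -0.283], [0.46, -0.31], [0.369, -0.269], [0.462, -0.299]] [[0.413, -0.123], [0.506, -0.153]]
[[0.375, -0.25], [0.475, -0.262], [0.41, -0.134], [0.501, -0.173]]
```

>>> jog_arm(
  series=[0.52, 0.79, 0, 0.111, 1, 0.52, 0.79, 0, 0.111, 1, 0.52, 0.79, 0, 0.111, 1, 0.52, 0.79, 0, 0.111, 1, 0.52, 0.79, 0, 0.111, 1, 0.52, 0.79, 0, 0.111, 1, 0.52, 0.79, 0, 0.111, 1],
)

```text
time: 1.57
tool_pos: [0.5268, -0.082, 0.2311]
eef_rot: [-180.0, 0.0, 100.8]
wrist_force: [0.3, -0.4, -0.0]
gripper_width: 0.999
gripper_force: 0.0
```

>>> jog_arm(
  series=[0.52, 0.79, 0, 0.111, 1, 0.52, 0.79, 0, 0.111, 1, 0.52, 0.79, 0, 0.111, 1, 0.52, 0.79, 0, 0.111, 1, 0.52, 0.79, 0, 0.111, 1, 0.52, 0.79, 0, 0.111, 1, 0.5, 0.77, 0, 0.111, 1, 0, 0, 0, 0, 1],
)

```text
time: 2.23
tool_pos: [0.6717, 0.1462, 0.2303]
eef_rot: [179.8, -0.3, 136.3]
wrist_force: [-2.0, 0.9, 1.3]
gripper_width: 0.998
gripper_force: 0.0
```

```bash
python3 - <<'E'
from m import *
P=cams.camera_params('wrist');im=snap('wrist','w2');print(status.state()['joint_pos'].round(1))
m,cs=blocks(im,'wrist',0)
for c in cs:
    x,y,w,h=cv2.boundingRect(c);print((x,y,w,h),rect(c,'wrist',.024,P))
# board from top via edges now that arm shadow is gone
t=snap('top','top1');cv2.imwrite('pics/c2.png',cv2.resize(t[210:300,395:505],(770,600),interpolation=cv2.INTER_CUBIC)[:,:,::-1])
E
```

```text
[ 20.4  42.  -56.3  82.4  35.1  74.4   7.5]
(421, 254, 43, 52) (874, 173, 21, 85, 167.8)
(177, 254, 41, 52) (656, -54, 19, 86, 104.9)
(605, 230, 35, 33) (996, 356, 28, 51, 11.0)
(289, 130, 54, 103) (673, 140, 61, 121, 135.9)
```

View pics/w2.png

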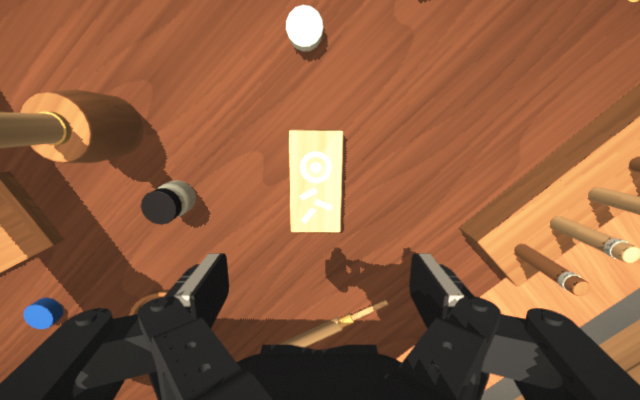

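View pics/c2.png

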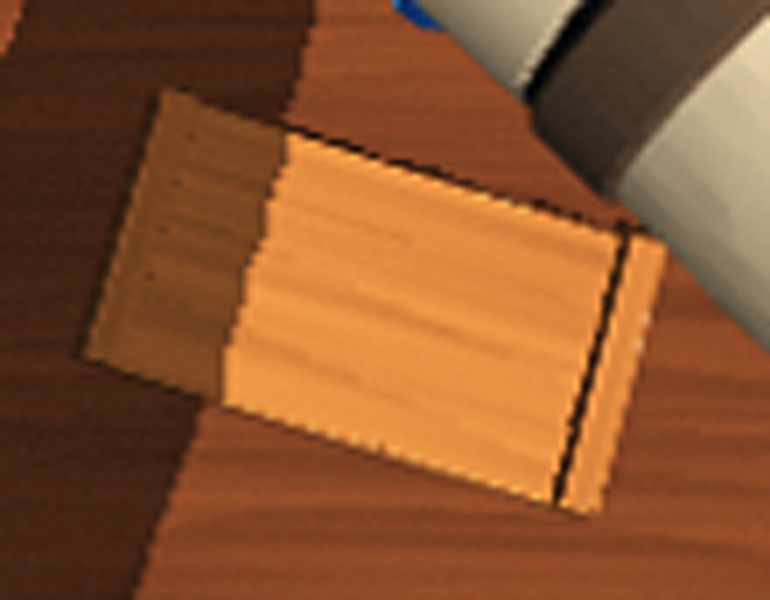

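The wrist view shows the large block at (316,181), mallet at left, jar (168,202). The crop gives board corners (165,88), (665,240), (600,515) and (85,355).

```bash
python3 - <<'E'
from h import *
s=status.state();print(s['tool_pos'],s['eef_rot'],s['qvel'].max())
c=np.array([(165,88),(665,240),(600,515),(85,355)])*[1/7,.15]+[395,210]
w=ray('top',c,.018)[:,:2];print(w.round(4),w.mean(0))
d=(w[0]+w[3]-w[1]-w[2])/2;print(np.linalg.norm(d),np.degrees(np.arctan2(d[1],d[0])))
E
```

```text
[0.67065957 0.13970694 0.23009809] [-1.79968488e+02 -1.36905357e-01  1.35744759e+02] 3.0778789917310307
[[ 0.5037 -0.1495]
 [ 0.4533 -0.3201]
 [ 0.3566 -0.2931]
 [ 0.4086 -0.1207]] [ 0.43055196 -0.22082619]
0.17900833656176024 73.37285600059018
```

>>> jog_arm(
  series=[0.04, 0.05, -0.7, 0, 1, 0, 0, -0.8, 0, 1, 0, 0, -0.8, 0, 1, 0, 0, -0.8, 0, 1, 0, 0, -0.8, 0, 1, 0, 0, -0.7, 0, 1, 0, 0, -0.5, 0, 1, 0, 0, -0.3, 0, 1, 0, 0, -0.2, 0, 1, 0, 0, 0, 0, 1],
)

```text
time: 3.17
tool_pos: [0.672, 0.1376, 0.0059]
eef_rot: [-179.9, -0.0, 135.5]
wrist_force: [0.3, -0.1, -0.3]
gripper_width: 1.001
gripper_force: 0.0
```

>>> jog_arm(
  series=[0, 0, -0.16, 0, 1, 0, 0, 0, 0, 0.6, 0, 0, 0, 0, 0.2, 0, 0, 0, 0, 0.2, 0, 0, 0, 0, 0.2, 0, 0, 0, 0, 0.2, 0, 0, 0, 0, 0.2, 0, 0, 0, 0, 0.2],
  newtons=40,
)

```text
time: 3.83
tool_pos: [0.6737, 0.1396, 0.0023]
eef_rot: [179.9, 0.1, 135.6]
wrist_force: [-0.7, -0.0, 6.4]
gripper_width: 0.691
gripper_force: 45.5
```

>>> jog_arm(
  series=[0, 0, 0.3, 0, 0.2, 0, 0, 0.6, 0, 0.2, 0, 0, 0.6, 0, 0.2],
)

```text
time: 4.08
tool_pos: [0.6714, 0.1388, 0.0606]
eef_rot: [-179.8, -0.1, 135.6]
wrist_force: [-0.3, -0.1, -2.4]
gripper_width: 0.694
gripper_force: 44.6
```

>>> jog_arm(
  series=[0, 0, 0.9, 0, 0.2, 0, 0, 0.9, 0, 0.2, -0.2, -0.3, 0.8, 0, 0.2, -0.3, -0.5, 0.7, -0.05, 0.2, -0.4, -0.6, 0.7, -0.1, 0.2, -0.45, -0.65, 0, -0.12, 0.2, -0.45, -0.65, 0, -0.12, 0.2, -0.45, -0.65, 0, -0.12, 0.2, -0.45, -0.65, 0, -0.12, 0.2, -0.45, -0.65, 0, -0.12, 0.2],
)

```text
time: 4.92
tool_pos: [0.5452, -0.0478, 0.2211]
eef_rot: [-180.0, 0.0, 101.6]
wrist_force: [0.3, -0.4, -1.6]
gripper_width: 0.693
gripper_force: 44.6
```

>>> jog_arm(
  series=[-0.45, -0.68, 0, -0.12, 0.2, -0.45, -0.68, 0, -0.12, 0.2, -0.45, -0.68, 0, -0.12, 0.2, -0.45, -0.68, 0, -0.12, 0.2, -0.45, -0.68, 0, -0.1, 0.2, -0.4, -0.63, 0, -0.05, 0.2, -0.25, -0.35, 0, 0, 0.2, 0, 0, 0, 0, 0.2, 0, 0, 0, 0, 0.2],
)

```text
time: 5.67
tool_pos: [0.4299, -0.2226, 0.2211]
eef_rot: [-180.0, 0.0, 73.3]
wrist_force: [0.3, -0.3, -3.1]
gripper_width: 0.693
gripper_force: 44.7
```

```bash
python3 - <<'E'
from m import *
import pickle
P=cams.camera_params('wrist');pickle.dump(P,open('w3.pkl','wb'));im=snap('wrist','w3')
s=status.state();print(s['tool_pos'],s['eef_rot'],s['gripper_width'])
print(s['joint_pos'].round(1))
E
```

```text
[ 0.4307512  -0.22144904  0.22120587] [ 1.79986998e+02 -6.68161908e-03  7.34712523e+01] 0.6931169983950111
[ 66.5  16.1 -49.1 112.1  14.3  58.   -5.6]
```

View pics/w3.png

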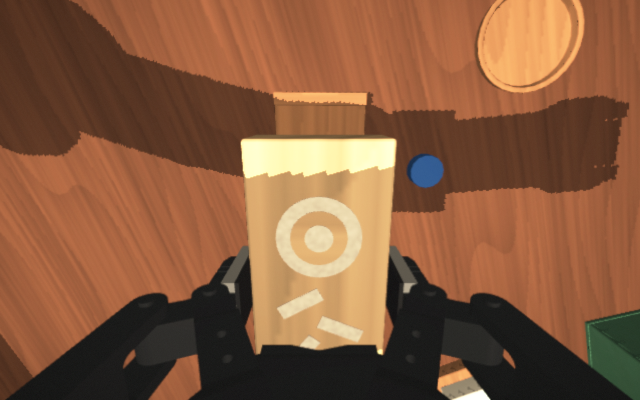

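The board's far cleat edge runs from (275,93) to (368,93). The held block's far top edge runs from (242,139) to (396,138).

```bash
python3 - <<'E'
from h import *
import pickle;P=pickle.load(open('w3.pkl','rb'))
b=ray('w',[(275,93),(368,93)],.018,P)[:,:2];k=ray('w',[(242,139),(396,138)],.245,P)[:,:2]
a=np.radians(73.4);u=np.array([np.cos(a),np.sin(a)]);v=np.array([u[1],-u[0]])
t=np.array([.4308,-.2214])
for q in(b,k): print(q.round(4).tolist(),((q-t)@np.c_[u,v]*1000).round(1).tolist(),np.linalg.norm(q[1]-q[0]))
E
```

```text
[[0.4121, -0.1213], [0.5069, -0.1495]] [[90.6, -46.5], [90.6, 52.4]] 0.09888692933043682
[[0.4195, -0.1565], [0.4758, -0.1729]] [[58.9, -29.3], [59.3, 29.3]] 0.05863453350506038
```

>>> jog_arm(
  series=[0.06, 0.02, -0.7, 0, 0.2, 0, 0, -0.8, 0, 0.2, 0, 0, -0.8, 0, 0.2, 0, 0, -0.8, 0, 0.2, 0, 0, -0.8, 0, 0.2, 0, 0, -0.6, 0, 0.2, 0, 0, -0.3, 0, 0.2, 0, 0, -0.25, 0, 0.2, 0, 0, 0, 0, 0.2],
)

```text
time: 6.47
tool_pos: [0.4333, -0.2197, 0.0179]
eef_rot: [-179.9, -0.1, 73.6]
wrist_force: [-0.2, -0.3, -1.6]
gripper_width: 0.695
gripper_force: 44.6
```

>>> jog_arm(
  series=[0, 0, -0.1, 0, 0.2, 0, 0, -0.05, 0, 0.2, 0, 0, 0, 0, 0.2],
)

```text
time: 6.72
tool_pos: [0.434, -0.2216, 0.0137]
eef_rot: [179.9, 0.0, 73.5]
wrist_force: [-0.7, -0.2, -1.2]
gripper_width: 0.694
gripper_force: 44.6
```

>>> jog_arm(
  series=[0, 0, -0.05, 0, 0.2, 0, 0, 0, 0, 0.2, 0, 0, 0, 0, 0.2],
)

```text
time: 6.97
tool_pos: [0.4341, -0.2218, 0.0122]
eef_rot: [179.9, 0.1, 73.5]
wrist_force: [-1.1, 0.5, 7.0]
gripper_width: 0.693
gripper_force: 45.6
```

>>> jog_arm(
  series=[0, 0, 0, 0, 0.6, 0, 0, 0, 0, 1, 0, 0, 0, 0, 1, 0, 0, 0, 0, 1, 0, 0, 0.5, 0, 1, 0, 0, 0.9, 0, 1, 0, 0, 1, 0, 1, 0, 0, 1, 0, 1, 0, 0, 1, 0, 1, 0, 0, 1, 0, 1],
)

```text
time: 7.8
tool_pos: [0.4328, -0.2206, 0.2286]
eef_rot: [-180.0, -0.0, 73.5]
wrist_force: [-0.0, -1.3, 0.4]
gripper_width: 0.999
gripper_force: 0.0
```

```bash
python3 - <<'E'
from m import *
P=cams.camera_params('wrist');im=snap('wrist','w4');print(status.state()['tool_pos'])
m,cs=blocks(im,'wrist',0)
for c in cs:
    x,y,w,h=cv2.boundingRect(c);print((x,y,w,h),rect(c,'wrist',.034,P))
E
```

```text
[ 0.43744454 -0.22198214  0.23596956]
(277, 126, 80, 121) (428, -231, 92, 139, 73.6)
(274, 96, 89, 11) (457, -139, 9, 92, 161.3)
(480, 51, 27, 44) (633, -168, 24, 42, 93.0)
(555, 14, 18, 58) (704, -158, 15, 50, 75.3)
(540, 0, 9, 73) (686, -147, 6, 66, 89.4)
```

>>> jog_arm(
  series=[0.18, 0.8, 0.1, 0.08, 1, 0.18, 0.86, 0, 0.09, 1, 0.18, 0.86, 0, 0.09, 1, 0.18, 0.86, 0, 0.09, 1, 0.18, 0.86, 0, 0.09, 1, 0.18, 0.86, 0, 0.09, 1, 0.18, 0.86, 0, 0.09, 1, 0.18, 0.86, 0, 0.09, 1, 0.18, 0.86, 0, 0.09, 1, 0.18, 0.86, 0, 0.09, 1],
)

```text
time: 8.68
tool_pos: [0.5052, 0.1218, 0.2308]
eef_rot: [-180.0, 0.0, 113.7]
wrist_force: [0.6, -0.2, 0.9]
gripper_width: 1.001
gripper_force: 0.0
```

>>> jog_arm(
  series=[0.18, 0.86, 0, 0.09, 1, 0.18, 0.86, 0, 0.09, 1, 0.18, 0.86, 0, 0.09, 1, 0.18, 0.86, 0, 0.09, 1, 0.18, 0.86, 0, 0.09, 1, 0.18, 0.86, 0, 0.09, 1, 0.18, 0.86, 0, 0.09, 1, 0.18, 0.86, 0, 0.09, 1, 0.16, 0.1, 0, 0.09, 1, 0, 0, 0, 0, 1],
)

```text
time: 9.52
tool_pos: [0.5682, 0.403, 0.2299]
eef_rot: [180.0, -0.1, 150.3]
wrist_force: [0.9, -1.8, 0.2]
gripper_width: 0.997
gripper_force: 0.0
```

>>> jog_arm(
  series=[0, 0, 0, 0, 1, 0, 0, 0, 0, 1],
)

```text
time: 9.68
tool_pos: [0.5694, 0.3982, 0.2304]
eef_rot: [-179.9, 0.0, 149.8]
wrist_force: [-0.1, 0.8, -0.3]
gripper_width: 1.004
gripper_force: 0.0
```

```bash
python3 - <<'E'
from m import *
P=cams.camera_params('wrist');im=snap('wrist','w5');s=status.state();print(s['tool_pos'],s['eef_rot'],s['joint_pos'].round())
m,cs=blocks(im,'wrist',0)
for c in cs:
    x,y,w,h=cv2.boundingRect(c);print((x,y,w,h),rect(c,'wrist',.024,P))
E
```

```text
[0.56955698 0.39793563 0.23063923] [-1.79932318e+02  3.68267284e-02  1.49795971e+02] [ -2.  45. -60.  81.  39.  77.  -4.]
(421, 254, 39, 51) (759, 469, 18, 86, 1.3)
(178, 254, 40, 52) (601, 197, 19, 87, 118.1)
(464, 246, 16, 14) (745, 514, 18, 18, 60.0)
(538, 209, 16, 15) (745, 608, 17, 18, 161.7)
(298, 136, 46, 83) (571, 399, 52, 97, 150.8)
(77, 99, 77, 72) (415, 226, 42, 73, 17.9)
(457, 23, 72, 162) (604, 599, 23, 186, 177.1)
(430, 6, 22, 51) (502, 579, 19, 46, 159.8)
```

>>> jog_arm(
  series=[0.04, 0.025, -0.7, 0.022, 1, 0, 0, -0.9, 0, 1, 0, 0, -0.9, 0, 1, 0, 0, -0.9, 0, 1, 0, 0, -0.9, 0, 1, 0, 0, -0.7, 0, 1, 0, 0, -0.4, 0, 1, 0, 0, -0.25, 0, 1, 0, 0, 0, 0, 1, 0, 0, 0, 0, 0.5],
)

```text
time: 10.57
tool_pos: [0.5715, 0.4009, 0.0062]
eef_rot: [179.9, 0.0, 150.9]
wrist_force: [0.6, 0.3, 0.1]
gripper_width: 0.884
gripper_force: 0.0
```

>>> jog_arm(
  series=[0, 0, 0, 0, 0.2, 0, 0, 0, 0, 0, 0, 0, 0, 0, 0, 0, 0, 0, 0, 0, 0, 0, 0, 0, 0, 0, 0, 0, 0, 0, 0, 0, 0, 0, 0],
)

```text
time: 11.15
tool_pos: [0.5721, 0.4018, 0.0075]
eef_rot: [179.8, 0.1, 151.0]
wrist_force: [0.5, -0.6, 6.4]
gripper_width: 0.594
gripper_force: 43.6
```

```bash
python3 - <<'E'
from h import *
im=cv2.imread('pics/w4.png');cv2.imwrite('pics/c4.png',cv2.resize(im[80:260,240:400],(533,600),interpolation=cv2.INTER_CUBIC))
E
```

```text
(no output)
```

View pics/c4.png

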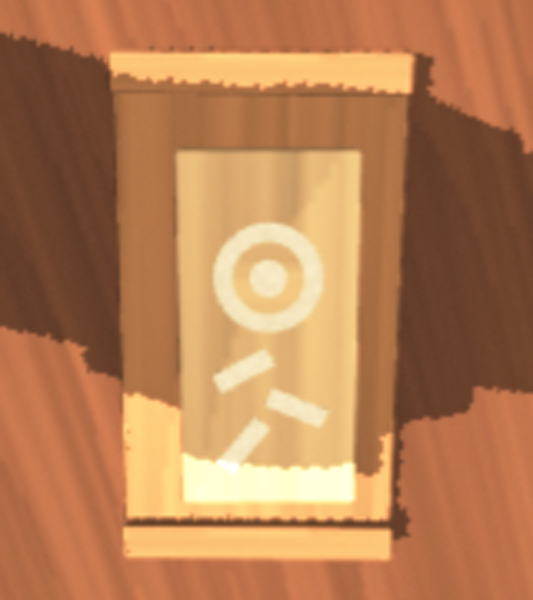

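>>> jog_arm(
  series=[0, 0, 0.4, 0, 0, 0, 0, 0.8, 0, 0, 0, 0, 0.9, 0, 0, 0, 0, 0.9, 0, 0, 0, 0, 0.9, 0, 0, 0, 0, 0.9, 0, 0, 0, 0, 0.7, 0, 0, 0, 0, 0.1, 0, 0],
)

```text
time: 11.82
tool_pos: [0.572, 0.4035, 0.2373]
eef_rot: [179.5, 0.2, 151.0]
wrist_force: [0.6, 1.2, -0.4]
gripper_width: 0.601
gripper_force: 42.7
```

The crop shows the large block flat between the cleats, with top corners (176,151), (361,151), (355,502) and (183,502) and board corners (110,52), (415,52), (391,559) and (125,559).

```bash
python3 - <<'E'
from h import *
import pickle;P=pickle.load(open('w3.pkl','rb'))
T=np.array(P['world_to_cam']);R=T[:3,:3];c=-R.T@T[:3,3]+[.0067-.003,-.0005,.0085];T[:3,3]=-R@c;P['world_to_cam']=T
f=lambda p:np.array(p)*.3*[1,1]+[240,80]
k=ray('w',f([(176,151),(361,151),(355,502),(183,502)]),.036,P)[:,:2]
b=ray('w',f([(110,52),(415,52),(391,559),(125,559)]),.018,P)[:,:2]
for q in(k,b):
    d=(q[0]+q[1]-q[2]-q[3])/2;e=(q[1]+q[2]-q[0]-q[3])/2
    print(q.mean(0),np.linalg.norm(d),np.linalg.norm(e),np.degrees(np.arctan2(d[1],d[0])))
E
```

```text
[ 0.43594365 -0.22455926] 0.1196409839625231 0.05979603093042942 73.59627577090004
[ 0.43327278 -0.22324609] 0.18029944738280448 0.10006128729532927 72.8799767393125
```

>>> jog_arm(
  series=[-0.18, -0.84, 0, -0.092, 0, -0.18, -0.84, 0, -0.092, 0, -0.18, -0.84, 0, -0.092, 0, -0.18, -0.84, 0, -0.092, 0, -0.18, -0.84, 0, -0.092, 0, -0.18, -0.84, 0, -0.092, 0, -0.18, -0.84, 0, -0.092, 0, -0.18, -0.84, 0, -0.092, 0, -0.18, -0.84, 0, -0.092, 0, -0.18, -0.84, 0, -0.092, 0],
)

```text
time: 12.65
tool_pos: [0.4976, 0.0632, 0.2291]
eef_rot: [-180.0, 0.0, 109.4]
wrist_force: [0.8, -0.4, -0.7]
gripper_width: 0.593
gripper_force: 42.7
```

>>> jog_arm(
  series=[-0.18, -0.84, 0, -0.092, 0, -0.18, -0.84, 0, -0.092, 0, -0.18, -0.84, 0, -0.092, 0, -0.18, -0.84, 0, -0.092, 0, -0.18, -0.84, 0, -0.092, 0, -0.18, -0.84, 0, -0.092, 0, -0.18, -0.84, 0, -0.092, 0, -0.18, -0.84, 0, -0.092, 0, -0.175, -0.42, 0, -0.064, 0, 0, 0, 0, 0, 0],
)

```text
time: 13.48
tool_pos: [0.4318, -0.2255, 0.2287]
eef_rot: [-179.9, 0.1, 73.0]
wrist_force: [-0.0, 0.6, -0.4]
gripper_width: 0.593
gripper_force: 42.7
```

>>> jog_arm(
  series=[0, 0, 0, 0, 0, 0, 0, 0, 0, 0],
)

```text
time: 13.65
tool_pos: [0.4344, -0.2193, 0.2291]
eef_rot: [180.0, -0.0, 73.7]
wrist_force: [-0.2, 0.1, -1.0]
gripper_width: 0.594
gripper_force: 42.7
```

```bash
python3 - <<'E'
from m import *
import pickle
P=cams.camera_params('wrist');pickle.dump(P,open('w6.pkl','wb'));im=snap('wrist','w6')
s=status.state();print(s['tool_pos'],s['eef_rot'],s['gripper_width'])
cv2.imwrite('pics/c6.png',cv2.resize(im[70:330,220:420],(461,600),interpolation=cv2.INTER_CUBIC)[:,:,::-1])
E
```

```text
[ 0.43466616 -0.21895776  0.22911496] [ 1.79990670e+02 -2.94908425e-02  7.37657753e+01] 0.5957516190255051
```

View pics/c6.png

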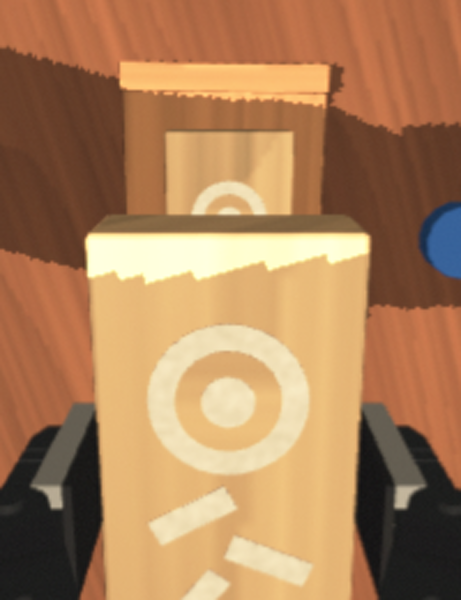

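The crop shows the held medium block's far top edge from (87,234) to (370,234) and the placed large block's far edge from (165,131) to (294,130).

```bash
python3 - <<'E'
from h import *
import pickle;P=pickle.load(open('w6.pkl','rb'))
f=lambda p:np.array(p)*.4336+[220,70]
a=np.radians(73.6);u=np.array([np.cos(a),np.sin(a)]);v=np.array([u[1],-u[0]]);t=np.array([.4347,-.2190])
for p,z in(([(87,234),(370,234)],.2456),([(110,215),(355,215)],.2216),([(165,131),(294,130)],.036),([(119,63),(331,65)],.018)):
    q=ray('w',f(p),z,P)[:,:2];print(((q-t)@np.c_[u,v]*1000).round(1).tolist())
E
```

```text
[[46.1, -25.3], [46.3, 25.8]]
[[46.0, -25.0], [46.2, 27.3]]
[[57.3, -28.7], [58.0, 30.9]]
[[87.8, -51.3], [87.3, 49.2]]
```

>>> jog_arm(
  series=[0, 0, -0.6, 0, 0, 0, 0, -0.8, 0, 0, 0, 0, -0.8, 0, 0, 0, 0, -0.8, 0, 0, 0, 0, -0.8, 0, 0, 0, 0, -0.4, 0, 0, 0, 0, -0.28, 0, 0, 0, 0, 0, 0, 0, 0, 0, 0, 0, 0],
)

```text
time: 14.45
tool_pos: [0.435, -0.2198, 0.0501]
eef_rot: [180.0, -0.0, 73.7]
wrist_force: [0.6, 0.3, 0.1]
gripper_width: 0.594
gripper_force: 42.7
```

XY is on target, so I'll lower it.

>>> jog_arm(
  series=[0, 0, -0.1, 0, 0, 0, 0, -0.06, 0, 0, 0, 0, 0, 0, 0, 0, 0, 0, 0, 0],
)

```text
time: 14.78
tool_pos: [0.4345, -0.2213, 0.0439]
eef_rot: [179.9, 0.0, 73.6]
wrist_force: [0.4, -0.6, -1.1]
gripper_width: 0.596
gripper_force: 42.7
```

>>> jog_arm(
  series=[0, 0.03, -0.05, 0, 0, 0, 0, 0, 0, 0, 0, 0, 0, 0, 0],
)

```text
time: 15.03
tool_pos: [0.4347, -0.2213, 0.0434]
eef_rot: [179.9, 0.2, 73.5]
wrist_force: [-6.1, -1.1, 18.6]
gripper_width: 0.597
gripper_force: 45.0
```

>>> jog_arm(
  series=[0, 0, 0, 0, 0.5, 0, 0, 0, 0, 1, 0, 0, 0, 0, 1, 0, 0, 0, 0, 1, 0, 0, 0.5, 0, 1, 0, 0, 0.9, 0, 1, 0, 0, 0.9, 0, 1, 0, 0, 0.9, 0, 1, 0, 0, 0.9, 0, 1, 0, 0, 0.8, 0, 1],
)

```text
time: 15.87
tool_pos: [0.4343, -0.2194, 0.2393]
eef_rot: [180.0, -0.0, 73.6]
wrist_force: [0.6, -1.3, 0.4]
gripper_width: 1.0
gripper_force: 0.0
```

```bash
python3 - <<'E'
from m import *
import pickle
P=cams.camera_params('wrist');im=snap('wrist','w7');pickle.dump(P,open('w7.pkl','wb'))
cv2.imwrite('pics/c7.png',cv2.resize(im[80:260,240:400],(533,600),interpolation=cv2.INTER_CUBIC)[:,:,::-1])
E
```

```text
(no output)
```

View pics/c7.png

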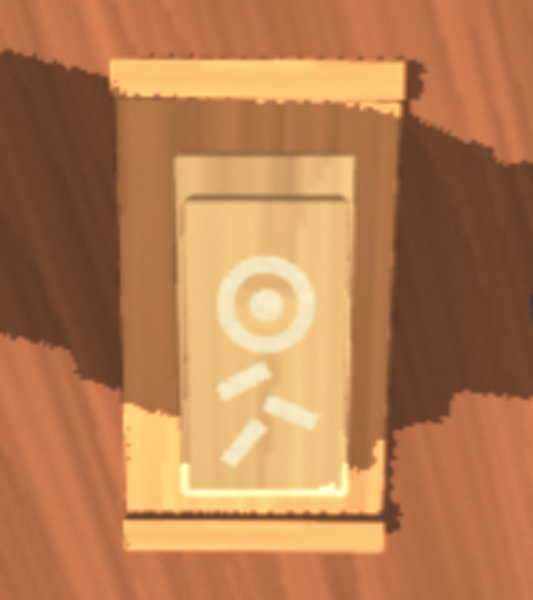

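>>> jog_arm(
  series=[0.1, 0.75, 0, -0.083, 1, 0.1, 0.75, 0, -0.083, 1, 0.1, 0.75, 0, -0.083, 1, 0.1, 0.75, 0, -0.083, 1, 0.1, 0.75, 0, -0.083, 1, 0, 0.75, 0, -0.083, 1, 0, 0.75, 0, -0.083, 1, 0, 0.75, 0, -0.083, 1, -0.1, 0.75, 0, -0.083, 1, -0.1, 0.75, 0, -0.083, 1],
)

```text
time: 16.75
tool_pos: [0.4458, 0.0818, 0.2371]
eef_rot: [-180.0, -0.0, 36.0]
wrist_force: [-0.0, 0.3, 0.1]
gripper_width: 0.998
gripper_force: 0.0
```

>>> jog_arm(
  series=[-0.1, 0.75, 0, -0.083, 1, -0.1, 0.75, 0, -0.083, 1, -0.2, 0.75, 0, -0.083, 1, -0.2, 0.75, 0, -0.083, 1, -0.2, 0.65, 0, -0.083, 1, 0, 0, 0, 0, 1, 0, 0, 0, 0, 1, 0, 0, 0, 0, 1],
)

```text
time: 17.42
tool_pos: [0.4141, 0.2257, 0.237]
eef_rot: [180.0, 0.0, 17.6]
wrist_force: [1.2, -0.4, -0.2]
gripper_width: 1.0
gripper_force: 0.0
```

```bash
python3 - <<'E'
from m import *
P=cams.camera_params('wrist');im=snap('wrist','w8');s=status.state();print(s['tool_pos'],s['eef_rot'],s['joint_pos'].round())
m,cs=blocks(im,'wrist',0)
for c in cs:
    x,y,w,h=cv2.boundingRect(c);print((x,y,w,h),rect(c,'wrist',.022,P))
E
```

```text
[0.41443399 0.22511694 0.23695145] [1.79964224e+02 3.87001630e-02 1.75120771e+01] [  17.   15.  -56.  113.   14.   60. -117.]
(597, 222, 43, 60) (443, -172, 41, 96, 66.7)
(507, 180, 30, 42) (459, -18, 34, 54, 28.7)
(0, 160, 69, 51) (302, 542, 16, 85, 69.9)
(301, 146, 36, 62) (414, 225, 42, 73, 17.7)
(535, 92, 22, 31) (561, 9, 17, 36, 47.4)
(322, 34, 35, 41) (548, 245, 37, 37, 66.4)
```

The crop shows the medium block with top corners (183,199), (349,199), (347,494) and (181,494), nested centrally on the large block.

```bash
python3 - <<'E'
from h import *
import pickle;P=pickle.load(open('w7.pkl','rb'))
f=lambda p:np.array(p)*.3+[240,80]
a=np.radians(73.6);B=np.array([[np.cos(a),np.sin(a)],[np.sin(a),-np.cos(a)]]).T
q=ray('w',f([(183,199),(349,199),(347,494),(181,494)]),.060,P)[:,:2];print(q.mean(0),(q-q.mean(0))@B)
l=ray('w',f([(175,156),(355,156)]),.036,P)[:,:2];print('large c',l.mean(0)-.06*B[:,0],(l-q.mean(0))@B)
E
```

```text
[ 0.4348224  -0.22301335] [[ 0.0486049  -0.02548926]
 [ 0.04867341  0.02592396]
 [-0.04861278  0.02767716]
 [-0.04866553 -0.02811187]]
large c [ 0.43500863 -0.22228822] [[ 0.06070705 -0.02963177]
 [ 0.06078936  0.02957959]]
```

>>> jog_arm(
  series=[0, 0, -0.7, 0, 1, 0, 0, -0.9, 0, 1, 0, 0, -0.9, 0, 1, 0, 0, -0.9, 0, 1, 0, 0, -0.9, 0, 1, 0, 0, -0.7, 0, 1, 0, 0, -0.4, 0, 1, 0, 0, -0.32, 0, 1, 0, 0, 0, 0, 1, 0, 0, 0, 0, 0.5],
)

```text
time: 18.3
tool_pos: [0.4142, 0.2249, 0.008]
eef_rot: [180.0, 0.1, 17.4]
wrist_force: [-0.5, -0.6, 0.1]
gripper_width: 0.885
gripper_force: 0.0
```

>>> jog_arm(
  series=[0, 0, 0, 0, 0, 0, 0, 0, 0, -0.3, 0, 0, 0, 0, -0.3, 0, 0, 0, 0, -0.3, 0, 0, 0, 0, -0.3, 0, 0, 0, 0, -0.3, 0, 0, 0, 0, -0.3, 0, 0, 0, 0, -0.3],
)

```text
time: 18.97
tool_pos: [0.4153, 0.2263, 0.0098]
eef_rot: [180.0, -0.1, 17.5]
wrist_force: [-0.3, -0.6, 5.4]
gripper_width: 0.476
gripper_force: 40.4
```

>>> jog_arm(
  series=[0, 0, 0.4, 0, -0.3, 0, 0, 0.8, 0, -0.3, 0, 0, 0.9, 0, -0.3, 0, 0, 0.9, 0, -0.3, 0, 0, 0.9, 0, -0.3, 0, 0, 0.9, 0, -0.3, 0, 0, 0.7, 0, -0.3, 0, 0, 0.2, 0, -0.3],
)

```text
time: 19.63
tool_pos: [0.4162, 0.2278, 0.2414]
eef_rot: [179.9, -0.5, 17.6]
wrist_force: [0.7, 0.9, -0.7]
gripper_width: 0.475
gripper_force: 41.0
```

>>> jog_arm(
  series=[0.2, -0.75, 0, 0.083, -0.3, 0.2, -0.75, 0, 0.083, -0.3, 0.2, -0.75, 0, 0.083, -0.3, 0.1, -0.75, 0, 0.083, -0.3, 0.1, -0.75, 0, 0.083, -0.3, 0.1, -0.75, 0, 0.083, -0.3, 0.1, -0.75, 0, 0.083, -0.3, 0, -0.75, 0, 0.083, -0.3, 0, -0.75, 0, 0.083, -0.3, 0, -0.75, 0, 0.083, -0.3],
)

```text
time: 20.47
tool_pos: [0.4535, -0.0754, 0.2363]
eef_rot: [180.0, 0.0, 55.1]
wrist_force: [0.4, -0.4, 0.0]
gripper_width: 0.482
gripper_force: 41.0
```

>>> jog_arm(
  series=[-0.1, -0.75, 0, 0.083, -0.3, -0.1, -0.75, 0, 0.083, -0.3, -0.1, -0.75, 0, 0.083, -0.3, -0.1, -0.75, 0, 0.083, -0.3, -0.09, -0.69, 0, 0.085, -0.3, 0, 0, 0, 0, -0.3, 0, 0, 0, 0, -0.3, 0, 0, 0, 0, -0.3],
)

```text
time: 21.13
tool_pos: [0.4342, -0.2207, 0.2362]
eef_rot: [-180.0, -0.0, 73.6]
wrist_force: [-0.1, -0.4, -1.1]
gripper_width: 0.479
gripper_force: 41.0
```

```bash
python3 - <<'E'
from m import *
import pickle
P=cams.camera_params('wrist');pickle.dump(P,open('w9.pkl','wb'));im=snap('wrist','w9')
s=status.state();print(s['tool_pos'],s['eef_rot'],s['gripper_width'])
cv2.imwrite('pics/c9.png',cv2.resize(im[70:330,220:420],(461,600),interpolation=cv2.INTER_CUBIC)[:,:,::-1])
E
```

```text
[ 0.43454894 -0.22016995  0.23638315] [-1.79983716e+02 -1.31572431e-02  7.37082997e+01] 0.47596025460701846
```

View pics/c9.png

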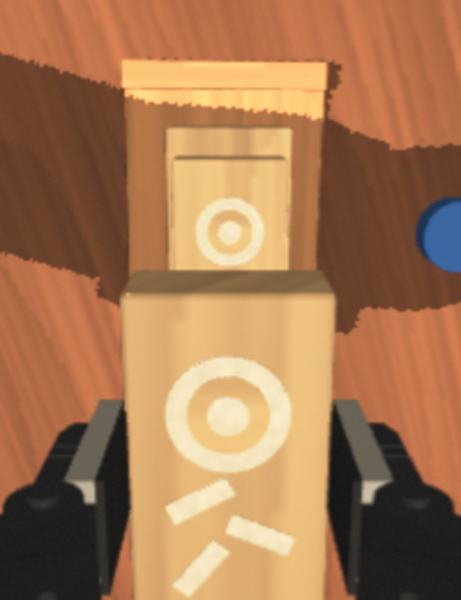

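The crop shows the held small block's far top edge from (122,294) to (335,294) and the medium block's far top edge from (174,159) to (288,159).

```bash
python3 - <<'E'
from h import *
import pickle;P=pickle.load(open('w9.pkl','rb'))
f=lambda p:np.array(p)*.4336+[220,70]
a=np.radians(73.6);B=np.array([[np.cos(a),np.sin(a)],[np.sin(a),-np.cos(a)]]).T;t=np.array([.4345,-.2202])
for p,z in(([(122,294),(335,294)],.2486),([(133,271),(325,271)],.2266),([(174,159),(288,159)],.060)):
    q=ray('w',f(p),z,P)[:,:2];print(((q-t)@B*1000).round(1).tolist())
E
```

```text
[[33.6, -19.9], [33.7, 20.8]]
[[33.1, -20.7], [33.1, 21.9]]
[[45.6, -23.4], [45.7, 27.1]]
```

>>> jog_arm(
  series=[0.04, 0.02, -0.6, 0, -0.3, 0, 0, -0.8, 0, -0.3, 0, 0, -0.8, 0, -0.3, 0, 0, -0.8, 0, -0.3, 0, 0, -0.6, 0, -0.3, 0, 0, -0.4, 0, -0.3, 0, 0, 0, 0, -0.3, 0, 0, 0, 0, -0.3],
)

```text
time: 21.85
tool_pos: [0.4362, -0.2188, 0.0763]
eef_rot: [-179.9, -0.1, 73.8]
wrist_force: [0.3, -1.0, -0.3]
gripper_width: 0.479
gripper_force: 40.9
```

>>> jog_arm(
  series=[0, 0.02, -0.1, 0, -0.3, 0, 0, -0.05, 0, -0.3, 0, 0, 0, 0, -0.3, 0, 0, 0, 0, -0.3],
)

```text
time: 22.18
tool_pos: [0.4366, -0.2201, 0.0712]
eef_rot: [179.9, 0.0, 73.7]
wrist_force: [-0.2, 0.4, -0.1]
gripper_width: 0.476
gripper_force: 40.9
```

>>> jog_arm(
  series=[0, 0, -0.04, 0, -0.3, 0, 0, 0, 0, -0.3, 0, 0, 0, 0, -0.3],
)

```text
time: 22.43
tool_pos: [0.4368, -0.2202, 0.0698]
eef_rot: [179.9, 0.0, 73.6]
wrist_force: [-1.8, 0.3, 6.3]
gripper_width: 0.481
gripper_force: 41.6
```

>>> jog_arm(
  series=[0, 0, 0, 0, 0.5, 0, 0, 0, 0, 1, 0, 0, 0, 0, 1, 0, 0, 0, 0, 1, 0, 0, 0.5, 0, 1, 0, 0, 0.9, 0, 1, 0, 0, 0.9, 0, 1, 0, 0, 0.9, 0, 1, 0, 0, 0.9, 0, 1, 0, 0, 0.2, 0, 1],
)

```text
time: 23.27
tool_pos: [0.4392, -0.2203, 0.2461]
eef_rot: [179.6, 0.1, 73.7]
wrist_force: [0.7, -0.8, -0.6]
gripper_width: 1.001
gripper_force: 0.0
```

>>> jog_arm(
  series=[0, 0, 0, 0, 1, 0, 0, 0, 0, 1],
)

```text
time: 23.43
tool_pos: [0.4358, -0.2202, 0.2406]
eef_rot: [180.0, 0.1, 73.6]
wrist_force: [0.1, -0.2, -0.1]
gripper_width: 1.001
gripper_force: 0.0
```

```bash
python3 - <<'E'
from m import *
import pickle
P=cams.camera_params('wrist');im=snap('wrist','w10');pickle.dump(P,open('w10.pkl','wb'));t=snap('top','top2')
print(status.state()['tool_pos'])
a=cv2.resize(im[80:280,220:420],(400,400),interpolation=cv2.INTER_CUBIC);b=cv2.resize(t[130:290,310:470],(400,400),interpolation=cv2.INTER_CUBIC)
cv2.imwrite('pics/c10.png',np.hstack([a,b])[:,:,::-1])
E
```

```text
[ 0.43491039 -0.21950909  0.23925059]
```

View pics/c10.png

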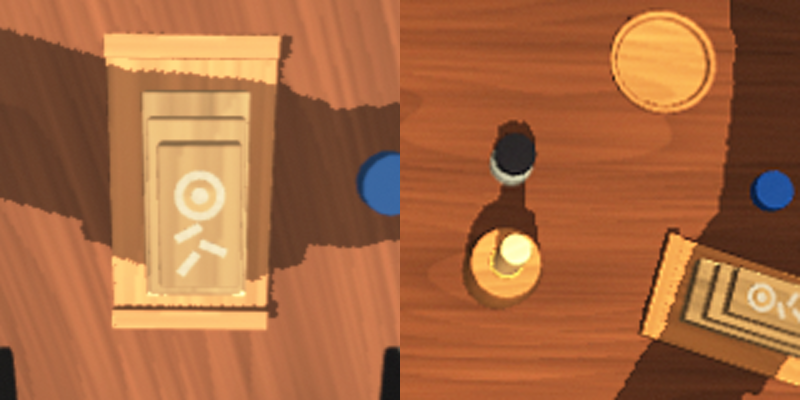

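The stack is well nested. The top view shows the handle end at (356.4,230), the head centre at about (352,235.6) and the dish centre at (416,154.8).

```bash
python3 - <<'E'
from h import *
print(ray('top',[(356.4,230)],.17),ray('top',[(352,235.6)],.08),ray('top',[(416,154.8)],.012),ray('top',[(356,191)],.055))
import pickle;P=pickle.load(open('w10.pkl','rb'))
f=lambda p:np.array(p)*.5+[220,80]
q=ray('w',f([(158,143),(243,143),(243,292),(157,292)]),.082,P)[:,:2];print(q.mean(0))
E
```

```text
[[0.46209786 0.01429978 0.17      ]] [[0.46216412 0.01443154 0.08      ]] [[ 0.67556612 -0.14894039  0.012     ]] [[0.56897357 0.00375223 0.055     ]]
[ 0.43681791 -0.22396589]
```

>>> jog_arm(
  series=[0.08, 0.7, 0.1, 0, 1, 0.08, 0.7, 0.1, 0, 1, 0.08, 0.7, 0.1, 0, 1, 0.08, 0.7, 0.1, 0, 1, 0.08, 0.7, 0.1, 0, 1, 0, 0, 0, 0, 1, 0, 0, 0, 0, 1, 0, 0, 0, 0, 1],
)

```text
time: 24.2
tool_pos: [0.4513, -0.0802, 0.2597]
eef_rot: [-179.9, -0.0, 73.7]
wrist_force: [-0.4, -0.5, 0.5]
gripper_width: 0.996
gripper_force: 0.0
```

```bash
python3 - <<'E'
from m import *
P=cams.camera_params('wrist');im=snap('wrist','w11')
s=status.state();print(s['tool_pos'],s['eef_rot'][2])
m,cs=blocks(im,'wrist',0)
for c in cs:
    print(cv2.boundingRect(c),cv2.minEnclosingCircle(c),ray('wrist',[cv2.minEnclosingCircle(c)[0]],.17,P).round(4))
E
```

```text
[ 0.45139399 -0.08073683  0.25977822] 73.59212809720836
(300, 238, 66, 88) ((338.9194641113281, 282.0961608886719), 49.69690704345703) [[ 0.4493 -0.1497  0.17  ]]
(0, 130, 63, 145) ((22.5, 200.5), 74.00347900390625) [[ 0.2315 -0.0112  0.17  ]]
(378, 60, 27, 35) ((394.5, 76.9375), 17.808212280273438) [[ 0.5295 -0.0039  0.17  ]]
(274, 55, 59, 65) ((305.0, 87.4921875), 32.50767135620117) [[0.467  0.0071 0.17  ]]
(608, 0, 32, 81) ((624.5, 40.0), 42.5471305847168) [[ 0.6823 -0.0256  0.17  ]]
```

View pics/w11.png

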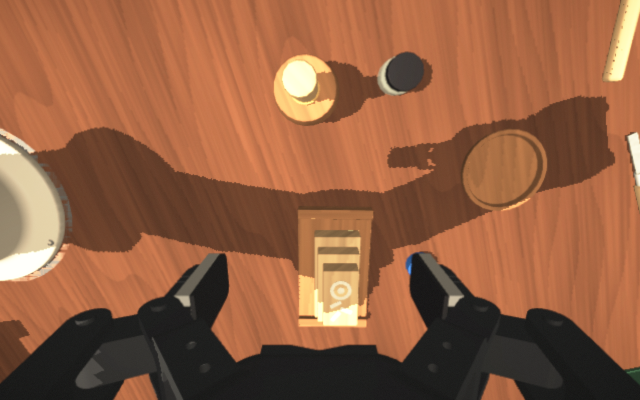

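The view shows the handle top at (298,77), dish centre at (505,169) and the jar at (400,75), undisturbed.

>>> jog_arm(
  series=[0.065, 0.59, 0, 0, 1, 0.07, 0.6, 0, 0, 1, 0.07, 0.6, 0, 0, 1, 0.06, 0.585, 0, 0, 1, 0, 0, 0, 0, 1, 0, 0, 0, 0, 1, 0, 0, 0, 0, 1],
)

```text
time: 24.83
tool_pos: [0.4626, 0.0137, 0.2603]
eef_rot: [-179.9, 0.0, 73.6]
wrist_force: [-0.3, -0.2, 0.2]
gripper_width: 1.001
gripper_force: 0.0
```

>>> jog_arm(
  series=[0, 0, -0.4, 0, 1, 0, 0, -0.6, 0, 1, 0, 0, -0.7, 0, 1, 0, 0, -0.7, 0, 1, 0, 0, -0.6, 0, 1, 0, 0, -0.4, 0, 1, 0, 0, -0.22, 0, 1, 0, 0, 0, 0, 1, 0, 0, 0, 0, 1],
)

```text
time: 25.58
tool_pos: [0.4629, 0.0145, 0.1161]
eef_rot: [-180.0, -0.0, 73.6]
wrist_force: [0.3, 0.3, 0.7]
gripper_width: 1.0
gripper_force: 0.0
```

>>> jog_arm(
  series=[0, 0, 0, 0, 0.5, 0, 0, 0, 0, 0.1, 0, 0, 0, 0, -0.2, 0, 0, 0, 0, -0.4, 0, 0, 0, 0, -0.6, 0, 0, 0, 0, -0.7, 0, 0, 0, 0, -0.7, 0, 0, 0, 0, -0.7, 0, 0, 0, 0, -0.7, 0, 0, 0, 0, -0.7],
  newtons=50,
)

```text
time: 26.42
tool_pos: [0.4637, 0.0152, 0.1167]
eef_rot: [179.9, -0.0, 73.7]
wrist_force: [1.4, -1.9, 6.2]
gripper_width: 0.293
gripper_force: 49.6
```

>>> jog_arm(
  series=[0, 0, 0.1, 0, -0.7, 0, 0, 0.3, 0, -0.7, 0, 0, 0.4, 0, -0.7, 0, 0, 0.5, 0, -0.7, 0, 0, 0.5, 0, -0.7, 0, 0, 0.3, 0, -0.7, 0, 0, 0.1, 0, -0.7, 0, 0, 0, 0, -0.7],
  newtons=70,
)

```text
time: 27.08
tool_pos: [0.463, 0.015, 0.2048]
eef_rot: [179.9, 0.0, 73.6]
wrist_force: [-0.3, 0.5, -3.9]
gripper_width: 0.287
gripper_force: 69.3
```

>>> jog_arm(
  series=[0.15, -0.12, 0, 0, -0.7, 0.3, -0.23, 0, 0, -0.7, 0.4, -0.31, 0, 0, -0.7, 0.4, -0.31, 0, 0, -0.7, 0.4, -0.31, 0, 0, -0.7, 0.4, -0.31, 0, 0, -0.7, 0.4, -0.31, 0, 0, -0.7, 0.4, -0.31, 0, 0, -0.7, 0.4, -0.31, 0, 0, -0.7, 0.4, -0.31, 0, 0, -0.7],
)

```text
time: 27.92
tool_pos: [0.6087, -0.0993, 0.2015]
eef_rot: [-179.8, 0.0, 73.6]
wrist_force: [-0.2, -1.3, -4.7]
gripper_width: 0.288
gripper_force: 69.3
```

>>> jog_arm(
  series=[0.4, -0.31, 0, 0, -0.7, 0.4, -0.31, 0, 0, -0.7, 0.4, -0.31, 0, 0, -0.7, 0.3, -0.23, 0, 0, -0.7, 0.15, -0.11, 0, 0, -0.7, 0, 0, 0, 0, -0.7, 0, 0, 0, 0, -0.7, 0, 0, 0, 0, -0.7, 0, 0, 0, 0, -0.7],
)

```text
time: 28.67
tool_pos: [0.674, -0.1475, 0.2039]
eef_rot: [-179.9, -0.0, 73.7]
wrist_force: [-0.5, 0.2, -3.7]
gripper_width: 0.285
gripper_force: 69.5
```

```bash
python3 - <<'E'
from m import *
im=snap('side','s2');s=status.state();print(s['tool_pos'],s['eef_rot'])
cv2.imwrite('pics/c12.png',cv2.resize(im[100:400,220:520],(600,600))[:,:,::-1])
E
```

```text
[ 0.67419419 -0.1477775   0.20419   ] [-1.79975694e+02  7.06353031e-03  7.37383287e+01]
```

View pics/c12.png

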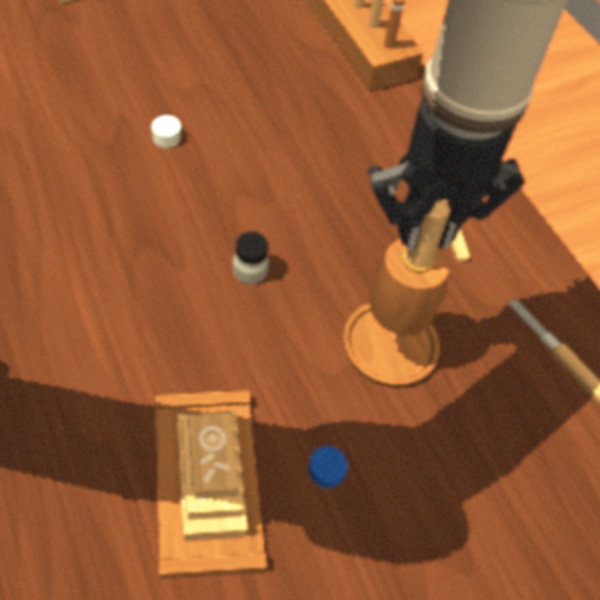

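The side view shows the mallet held upright above the dish centre at (392,343), with the stack and jar in place.

>>> jog_arm(
  series=[0.03, -0.03, -0.2, 0, -0.7, 0, 0, -0.4, 0, -0.7, 0, 0, -0.5, 0, -0.7, 0, 0, -0.4, 0, -0.7, 0, 0, -0.25, 0, -0.7, 0, 0, -0.13, 0, -0.7, 0, 0, 0, 0, -0.7, 0, 0, 0, 0, -0.7],
)

```text
time: 29.38
tool_pos: [0.6762, -0.1497, 0.1289]
eef_rot: [180.0, -0.0, 73.7]
wrist_force: [0.6, 0.4, -3.5]
gripper_width: 0.282
gripper_force: 69.4
```

>>> jog_arm(
  series=[0, 0, -0.08, 0, -0.7, 0, 0, -0.04, 0, -0.7, 0, 0, 0, 0, -0.7, 0, 0, 0, 0, -0.7],
)

```text
time: 29.72
tool_pos: [0.6762, -0.15, 0.1245]
eef_rot: [180.0, 0.0, 73.7]
wrist_force: [-0.5, 0.1, -4.4]
gripper_width: 0.288
gripper_force: 69.4
```

>>> jog_arm(
  series=[0, 0, -0.04, 0, -0.7, 0, 0, 0, 0, -0.7, 0, 0, 0, 0, -0.7],
)

```text
time: 29.97
tool_pos: [0.6764, -0.15, 0.1229]
eef_rot: [179.9, -0.0, 73.7]
wrist_force: [0.9, -0.5, -3.3]
gripper_width: 0.287
gripper_force: 69.8
```

>>> jog_arm(
  series=[0, 0, -0.03, 0, -0.7, 0, 0, 0, 0, -0.7, 0, 0, 0, 0, -0.7],
)

```text
time: 30.22
tool_pos: [0.6768, -0.15, 0.1228]
eef_rot: [179.9, -0.0, 73.6]
wrist_force: [-1.5, -1.1, 6.8]
gripper_width: 0.287
gripper_force: 70.1
```

Contact. I'll open gently and go up.

>>> jog_arm(
  series=[0, 0, 0, 0, -0.3, 0, 0, 0, 0, 0, 0, 0, 0, 0, 0.4, 0, 0, 0, 0, 0.8, 0, 0, 0, 0, 1, 0, 0, 0, 0, 1, 0, 0, 0, 0, 1, 0, 0, 0, 0, 1],
)

```text
time: 30.88
tool_pos: [0.676, -0.1499, 0.1213]
eef_rot: [-180.0, -0.0, 73.7]
wrist_force: [-0.2, 0.3, -0.1]
gripper_width: 1.003
gripper_force: 0.0
```

>>> jog_arm(
  series=[0, 0, 0.4, 0, 1, 0, 0, 0.7, 0, 1, 0, 0, 0.7, 0, 1, 0, 0, 0.7, 0, 1, 0, 0, 0.7, 0, 1, 0, 0, 0.4, 0, 1, 0, 0, 0.2, 0, 1, 0, 0, 0, 0, 1, 0, 0, 0, 0, 1],
)

```text
time: 31.63
tool_pos: [0.6758, -0.15, 0.2734]
eef_rot: [180.0, 0.0, 73.7]
wrist_force: [-0.1, -0.3, -0.1]
gripper_width: 0.999
gripper_force: 0.0
```

```bash
python3 - <<'E'
from m import *
im=snap('side','s3');s=status.state();print(s['tool_pos'],s['time'])
cv2.imwrite('pics/c13.png',cv2.resize(im[100:400,220:520],(600,600))[:,:,::-1])
E
```

```text
[ 0.67529544 -0.15012299  0.27224183] 31.6833
```

View pics/c13.png

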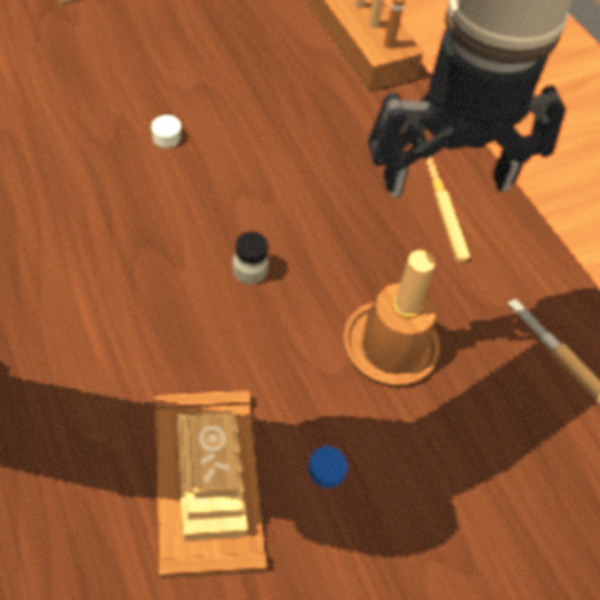

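The mallet stands upright in the dish (about (395,340)), the stack is intact at (212,470), the jar is still at (251,258), and the gripper is clear of everything.

```bash
python3 -c "
from plant import manip;print(manip.sign_off())"
```

```text
the job is handed in; nothing more can be done
None
```

The job is handed in: the three blocks are stacked on the board to within about 3 mm of centre, the mallet stands head-down in the dish, the ink jar was not moved, and it took about 32 s of the 120 s allowed.

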